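Stand the reflex hammer in its cup

TASK

Take the reflex hammer (the one with the round disc head, not the tuning fork) off its rest by the ball at the end of its stick and lift it clear. Ease your grip so that it swings until it hangs straight down, head lowest, and clamp it again there; then lower it into the empty steel cup and let go only once the head is down on the cup's floor, so that it stays standing upright. Leave the tuning fork, the pen pot and the bottles where they are.

Things in the scene. Friction and masses are not known exactly. Their poses are not given: they have to be found in the camera images.
- hammer: Reflex hammer, about 0.18 kg: steel ball 22 mm across at one end, stick 8 mm thick, flat black rubber disc head 44 mm across, 12 mm thick, square to the stick; balances about 110 mm from the ball. Origin: centre of the ball, to grip it by. x axis: along the stick to the disc. Lies level on its rest, ball 50 mm up. A pinch over 70 N holds it level; 5 to 10 N lets it swing to vertical.
- hammer_head (a point): Centre of the hammer's flat end face (outer face of the disc), 155 mm from the ball's centre along the hammer's x axis.
- rest: Fixed aluminium rest under the hammer: base 135 x 56 x 8 mm; a saddle 36 mm wide, 54 mm high at x = -30 mm with a notch open upward (14 mm wide, 8 mm deep) for the stick; two rails along x (x = -25 to +85 mm), 29 mm high, 16 mm apart, between which the disc's rim sits. Origin at desk height under the hammer; ball at x = -75 mm, disc's end at +80 mm. A rest near it carries a tuning fork.
- cup: Empty round steel cup, fixed to the desk: 82 mm outside, 76 mm inside, 70 mm high, floor 6 mm thick. Origin: centre of its underside. A taller, narrower black pen pot with pens stands elsewhere.
- cup_floor (a point): Centre of the cup's inner floor, 6 mm above the desk.
Mind the look-alikes: they are no part of the job. Leave any purple look-alike of the cup alone. Leave any orange look-alike of the hammer alone.

How it is judged:
By the outcome, as a careful person would: the job done as asked, in the order asked, and still so for the second after the job is handed in, with the robot touching nothing.
It also fails if it takes over 61 s, if anything falls off the work surface, if the arm or the gripper's body presses on something with over 40 N, if the wrist force passes 120 N, or if a joint passes its speed limit or range.

ROBOT

A 6-joint arm with a two-finger parallel gripper is mounted at the origin on the work surface. World frame = base frame: x ahead of the robot, y to its left, z up, the work surface at z = 0. Lengths are in m, angles in rad, forces in N, time in s.
With the tool pointing down it reaches from about 0.375 to 0.9 m from the base axis. Payload 3.1 kg.
Tool frame: the origin (TCP) lies midway between the tips of the shut fingers; the grasp point (between the pads) lies 19 mm behind it; x points along the fingers, z is the direction in which the jaws open and shut, and the axes are right-handed (so a half turn about x gives the same grasp; the last joint's range is limited). The gripper opens to 87 mm and grips with 3 to 60 N. Pads are 19 mm wide; open, the fingers measure 117 mm over their backs; the gripper's body (75 mm by 190 mm) begins 51 mm behind the grasp point.
Start: joints at [1.097, 0.527, 1.433, -0, 1.181, -0.178], TCP at [0.182, 0.598, 0.223] pointing down, gripper open.
Joint ranges: [-3.08, 3.08], [-0.75, 2.2], [0.22, 2.44], [-1.43, 4.57], [0, 2.65], [-2.85, 2.85]. Speed limits (rad/s): [2.79, 2.79, 3.14, 3.14, 3.14, 3.14].

INTERFACE

Orientations are given as a unit quaternion [x, y, z, w].
In Python, from rig import robot, optics, workorder gives the robot as it stands.
- The arm moves only by the tool arm_command, never from a script. Its argument "plan" is a list of rows, each a list of 7 numbers: the shift along the tool's x, y, z in cm, then the turn, a rotation vector about the tool's x, y, z in rad, then the finger opening in cm, from 0 to 8.7. In form: [[x, y, z, ax, ay, az, gripper], ...]. A call has 1 to 12 rows; each row shifts and turns the pose as measured when the row begins, along the tool's axes as they then stand; what a row does not reach is not made up. A row lasts 1/8 s, in which the tool goes at most 62.5 mm and 10.7 degrees, less where a joint would pass 70% of its speed; a pose out of reach is approached as far as the arm can. A call with a gripper value outside its range is refused whole. The fingers move at their own pace and stop on an object; "grip_force" is the grip in N (left out, the last holds). Time passes only in rows, so rows that do not move let the fingers close. It gives the time, the measured TCP pose, the force and the opening at its end, in the units of the state.
- robot.get_obs(): the state, without advancing time (a new reading comes with each control period).
- optics.camera(name): name is "scene" or "top"; returns (picture, depth): 384x512x3 uint8, blue, green, red; 384x512 float32, m along the optical axis (not along the pixel's ray), 0 where there is no reading.
- optics.camera_info(name): a dict with "mtx" (3x3 intrinsics, pixels), "position" and "rotation" of the camera in the world. Camera axes: x right, y down, z forward; pixel columns grow to the right and rows downward; lengths in m; the calibration is good to about 2 mm. A picture is of the moment at which its call begins. camera_info takes no time and is no camera call.
- workorder.hand_in(): hands the job in, once; it reports no verdict.
The state is a dict: "time": time; "q": joint angles; "joint_velocities": joint speeds; "joint_torque": joint torques, N m; "position": TCP position; "tool_rot": TCP orientation; "ft_force": force on the tool from outside, world axes, zero at the start; "moment": the same for the moment, N m; "grip_width": finger opening in m.
Only numpy, scipy, OpenCV 4.12 (cv2) and the standard library are available. Lean on these libraries where they do the work, as an engineer would, in place of code of your own. Each camera call takes 0.05 s, during which the arm holds its last target. There are 200 camera calls.

## Working session

There is one attempt and no reset: what is moved stays moved. The work goes in short steps, Python scripts to look and compute and a tool call to move; the robot and the scene stay as the last step left them, time stands still between calls to the robot, and variables do not carry over. Pictures are saved under pics/ and viewed, about 8 in all and at most 12, crops included, and the job is handed in when it is done.

Besides the shell and the picture viewer there is one more tool, called after "Call:" as a command line: name --pt "numbers of a row" for each row, then --argument value for the rest. arm_command: Moves the arm, as the interface text tells. Its arguments: {"type":"object","properties":{"plan":{"type":"array"},"grip_force":{"type":"number"}},"required":["plan"]}

```bash
mkdir -p pics
cat > h.py <<'E'
import numpy as np, cv2
from rig import robot, optics, workorder
from scipy.spatial.transform import Rotation as R
def snap(n):
    p,d=optics.camera(n); i=optics.camera_info(n)
    return p,d,np.array(i["mtx"]),np.array(i["position"]),np.array(i["rotation"])
def rot(r): return r if r.shape==(3,3) else R.from_quat(r).as_matrix()
def pt(u,v,s):  # depth point
    p,d,K,c,r=s; z=d[int(v),int(u)]
    return c+rot(r)@(np.linalg.inv(K)@[u,v,1])*z
def ray(u,v,h,s):
    p,d,K,c,r=s; w=rot(r)@(np.linalg.inv(K)@[u,v,1]); return c+w*(h-c[2])/w[2]
def cloud(s):
    p,d,K,c,r=s; v,u=np.indices(d.shape)
    q=np.stack([(u-K[0,2])/K[0,0]*d,(v-K[1,2])/K[1,1]*d,d],-1)
    return q@rot(r).T+c
E
python3 - <<'E'
from h import *
for n in("scene","top"):
    s=snap(n); cv2.imwrite(f"pics/{n}0.png",cv2.resize(s[0],(768,576),interpolation=cv2.INTER_CUBIC)); print(n,s[2],s[3],s[4])
o=robot.get_obs();print(o)
E
```

```text
scene [[381.03052361   0.         246.17517143]
 [  0.         381.03052361 194.58916961]
 [  0.           0.           1.        ]] [0.93098073 0.3751129  0.85563619] [ 0.42566172  0.85214798 -0.27413425 -0.1323115 ]
top [[433.35973844   0.         254.09402336]
 [  0.         433.35973844 192.93033787]
 [  0.           0.           1.        ]] [0.39935779 0.04245504 1.09730123] [-0.69773049  0.71474772 -0.02584675  0.04049452]
{'time': 0.1, 'q': array([ 1.09647209e+00,  5.28362471e-01,  1.43378294e+00, -1.53270884e-05,
        1.18139103e+00, -1.78532269e-01]), 'joint_velocities': array([-1.17869463e-03,  4.39004046e-04, -1.73971720e-03, -1.01681879e-03,
       -3.93619576e-04, -6.43739483e-05]), 'joint_torque': array([ 2.85144406e-04, -4.40988207e+01, -1.77151680e+01,  6.35006418e-02,
        5.34061133e-02, -3.28021156e-05]), 'position': array([0.18187411, 0.5972604 , 0.22167329]), 'tool_rot': array([-0.42117336,  0.56883276,  0.42055545,  0.56760497]), 'ft_force': array([-0.84740244,  0.23367439, -0.22835572]), 'moment': array([-0.00452098,  0.0427158 , -0.01789755]), 'grip_width': 0.08673215209630679}
```

View pics/scene0.png

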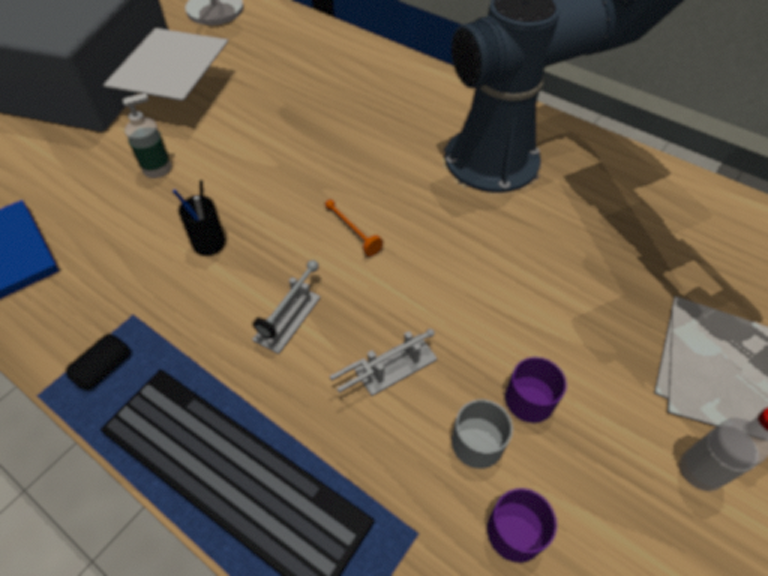

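View pics/top0.png

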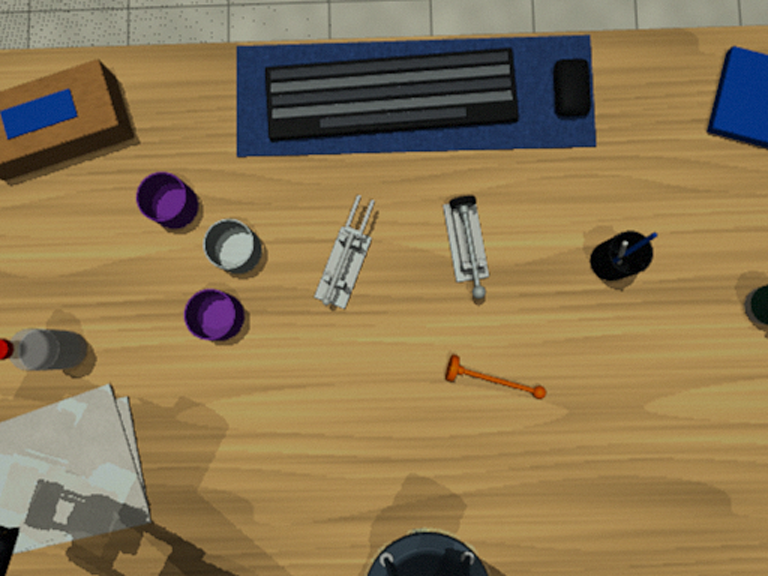

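The scene shows the black-disc hammer, with the ball at (313,267) and the disc at (265,327). The tuning fork is at (385,360), the orange hammer at (355,230), the steel cup at (481,433) and the purple cups at (535,390) and (521,525). In the top view the hammer's ball is at (478,293) and its disc at (462,203), the steel cup is at (233,247), the fork at (347,250) and the orange hammer at (495,377). The hammer at (478,293)–(462,203) and the grey cup at (233,247) fit the description. Next I'll measure them and confirm in one crop.

Run:
```python
from h import *
s=snap("top"); P=cloud(s); g=s[0].astype(int)
k=2/3
c=s[0][115:215,130:340]; cv2.imwrite("pics/crop1.png",cv2.resize(c,None,fx=3.7,fy=3.7,interpolation=cv2.INTER_CUBIC))
def reg(P,x0,x1,y0,y1): 
    m=np.zeros(P.shape[:2],bool); m[y0:y1,x0:x1]=1; return m
# hammer ball: points z .054+ near
b=reg(P,305,332,185,205)&(P[...,2]>.047)
v,u=np.nonzero(b); print("ball px",u.mean(),v.mean(),b.sum(),P[b].max(0),"ray@.05",ray(u.mean(),v.mean(),.05,s))
d=reg(P,292,325,125,145)&(g.max(-1)<60)&(P[...,2]>.04); v,u=np.nonzero(d); print("disc px",u.mean(),v.mean(),d.sum(),P[d].mean(0),P[d].min(0),P[d].max(0))
# cup rim
w=reg(P,130,180,140,190)&(P[...,2]>.06)&(P[...,2]<.08)
cn=np.argwhere(w)[:,::-1].astype(np.float32)
q=P[w][:,:2].astype(np.float32); (cx,cy),r=cv2.minEnclosingCircle(q); print("cup",w.sum(),cx,cy,r*2000,P[w][:,2].mean())
f=reg(P,145,165,155,175); print("floor z",np.median(P[f][:,2]))
s=snap("scene"); P=cloud(s); g=s[0].astype(int)
b=reg(P,203,215,172,184)&(P[...,2]>.045); v,u=np.nonzero(b); print("scene ball",u.mean(),v.mean(),ray(u.mean(),v.mean(),.05,s),P[b].max(0))
w=reg(P,295,345,262,315)&(P[...,2]>.062)&(P[...,2]<.08)
w&=(g.max(-1)-g.min(-1)<40)
q=P[w][:,:2].astype(np.float32); (cx,cy),r=cv2.minEnclosingCircle(q); print("scene cup",w.sum(),cx,cy,r*2000)
```

```text
ball px 318.8780487804878 192.390243902439 82 [ 0.51335482 -0.08358199  0.06572214] ray@.05 [ 0.49558637 -0.09377671  0.05      ]
disc px 307.8910891089109 134.11881188118812 101 [ 0.62927584 -0.06742605  0.09515546] [ 0.39935779 -0.09178355  0.04271788] [0.64316249 0.04245504 1.09730123]
cup 210 0.578081488609314 0.3063350021839142 82.33486860990524 0.06889844890466024
floor z 0.007678825215302054
scene ball 207.63492063492063 177.73015873015873 [ 0.49474779 -0.09181547  0.05      ] [0.93098073 0.3751129  0.85563619]
scene cup 252 0.5765877962112427 0.30781036615371704 83.56080949306488
```

View pics/crop1.png

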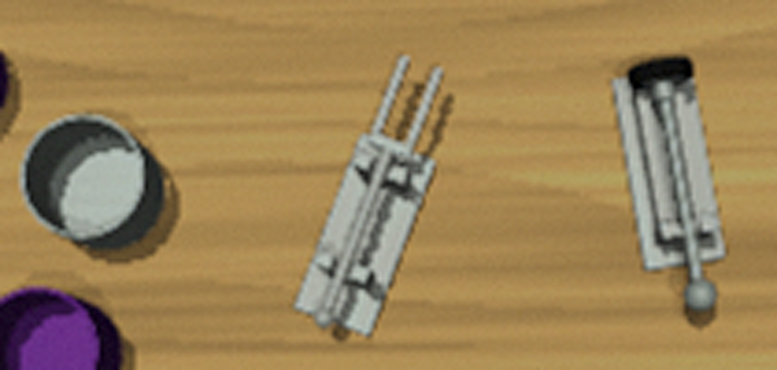

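The crop confirms the black-disc hammer, with its ball at crop (700,294), and the plain steel cup at (93,178). The fork is a separate item between them.

```bash
cat >> h.py <<'E'
def down(yaw):  # tool x down, tool z horizontal at angle yaw from world x
    z=np.array([np.cos(yaw),np.sin(yaw),0]); x=np.array([0,0,-1.]); return np.stack([x,np.cross(z,x),z],1)
def rows(pos,Rt,n):
    o=robot.get_obs(); p=o["position"]; r=R.from_quat(o["tool_rot"]); rv=(r.inv()*R.from_matrix(Rt)).as_rotvec()
    d=(np.array(pos)-p)*100; print("dist cm",np.linalg.norm(d),"turn deg",np.degrees(np.linalg.norm(rv)))
    for i in range(n):
        a=r*R.from_rotvec(rv*i/n); print(np.round(a.inv().apply(d/n),2).tolist()+np.round(rv/n,3).tolist())
E
python3 - <<'E'
from h import *
s=snap("top"); P=cloud(s)
b=ray(319.2,194.5,.05,s); a1=ray(317.8,185.8,.054,s); a2=ray(309.2,139.9,.054,s); d=ray(308.6,134.7,.06,s)
print("ball",b,"stick",a1,a2,"disc",d, "len",np.hypot(*(d-b)[:2]))
yaw=np.arctan2(*(a2-a1)[[1,0]]); print("yaw",np.degrees(yaw), np.degrees(np.arctan2(*(d-b)[[1,0]])))
m=(s[1]>0)&(P[...,2]>.1)&(P[...,1]>-.2); print([ (np.round(P[v,u],2).tolist()) for v,u in np.argwhere(m)[::120]])
t=snap("scene"); print("scene ball",ray(208.7,178,.05,t))
for j in(yaw+np.pi/2,yaw-np.pi/2):
    print(j); rows([b[0],b[1],.30],down(j),16)
E
```

```text
ball [ 0.49044321 -0.09436326  0.05      ] stick [ 0.5112588  -0.09125345  0.054     ] [ 0.62437901 -0.07448184  0.054     ] disc [ 0.63594979 -0.07280456  0.06      ] len 0.14709501622573284
yaw 8.433438917025 8.427807010761638
[[0.45, 0.6, 0.12], [0.43, 0.58, 0.14], [0.42, 0.58, 0.2], [0.42, 0.58, 0.19], [0.41, 0.58, 0.16], [0.4, 0.58, 0.15], [0.4, 0.59, 0.15], [0.2, 0.52, 0.3], [0.19, 0.5, 0.33], [0.17, 0.5, 0.33]]
scene ball [ 0.49373874 -0.08892817  0.05      ]
1.7179876031628076
dist cm 76.15864656252624 turn deg 25.38363402011097
[-0.48, -3.1, -3.58, -0.028, -0.0, -0.0]
[-0.48, -3.0, -3.66, -0.028, -0.0, -0.0]
[-0.48, -2.9, -3.74, -0.028, -0.0, -0.0]
[-0.48, -2.8, -3.82, -0.028, -0.0, -0.0]
[-0.48, -2.69, -3.9, -0.028, -0.0, -0.0]
[-0.48, -2.58, -3.97, -0.028, -0.0, -0.0]
[-0.48, -2.47, -4.04, -0.028, -0.0, -0.0]
[-0.48, -2.36, -4.11, -0.028, -0.0, -0.0]
[-0.48, -2.24, -4.17, -0.028, -0.0, -0.0]
[-0.48, -2.13, -4.23, -0.028, -0.0, -0.0]
[-0.49, -2.01, -4.29, -0.028, -0.0, -0.0]
[-0.49, -1.89, -4.34, -0.028, -0.0, -0.0]
[-0.49, -1.77, -4.39, -0.028, -0.0, -0.0]
[-0.49, -1.65, -4.44, -0.028, -0.0, -0.0]
[-0.49, -1.52, -4.48, -0.028, -0.0, -0.0]
[-0.49, -1.4, -4.52, -0.028, -0.0, -0.0]
-1.4236050504269855
dist cm 76.15864656252624 turn deg 154.61639711164523
[-0.48, -3.1, -3.58, 0.169, -0.0, 0.0]
[-0.48, -3.66, -3.0, 0.169, -0.0, 0.0]
[-0.48, -4.11, -2.35, 0.169, -0.0, 0.0]
[-0.48, -4.45, -1.62, 0.169, -0.0, 0.0]
[-0.49, -4.66, -0.85, 0.169, -0.0, 0.0]
[-0.49, -4.73, -0.06, 0.169, -0.0, 0.0]
[-0.49, -4.68, 0.74, 0.169, -0.0, 0.0]
[-0.49, -4.49, 1.51, 0.169, -0.0, 0.0]
[-0.49, -4.17, 2.24, 0.169, -0.0, 0.0]
[-0.49, -3.73, 2.91, 0.169, -0.0, 0.0]
[-0.49, -3.19, 3.5, 0.169, -0.0, 0.0]
[-0.49, -2.56, 3.98, 0.169, -0.0, 0.0]
[-0.49, -1.86, 4.36, 0.169, -0.0, 0.0]
[-0.49, -1.1, 4.61, 0.169, -0.0, 0.0]
[-0.49, -0.31, 4.72, 0.169, -0.0, 0.0]
[-0.49, 0.49, 4.71, 0.169, -0.0, 0.0]
```

Call:
arm_command --pt "-2 -3.1 -3.6 -0.028 0 0 8.7" --pt "-2 -3.0 -3.7 -0.028 0 0 8.7" --pt "-2 -2.9 -3.7 -0.028 0 0 8.7" --pt "-1 -2.8 -3.8 -0.028 0 0 8.7" --pt "-0.5 -2.7 -3.9 -0.028 0 0 8.7" --pt "0 -2.6 -4.0 -0.028 0 0 8.7" --pt "0 -2.5 -4.0 -0.028 0 0 8.7" --pt "0 -2.4 -4.1 -0.028 0 0 8.7" --pt "0 -2.2 -4.2 -0.028 0 0 8.7" --pt "0 -2.1 -4.2 -0.028 0 0 8.7" --pt "0 -2.0 -4.3 -0.028 0 0 8.7" --pt "0 -1.9 -4.3 -0.028 0 0 8.7"

```text
time: 1.8
position: [0.4252, 0.0687, 0.3013]
tool_rot: [0.516, -0.482, -0.513, -0.488]
ft_force: [0.8, 0.8, -0.3]
grip_width: 0.0869
```

Run:
```python
from h import *
o=robot.get_obs(); print(o["position"],o["time"],o["q"],o["ft_force"])
rows([.4915,-.0925,.13],down(np.radians(98.4)),8)
```

```text
[0.42524082 0.06870035 0.30126567] 1.8 [-0.10263169  0.15312039  1.78947859  0.00319314  1.18983968 -1.73334246] [ 0.78046212  0.77855399 -0.31126263]
dist cm 24.435171739856948 turn deg 5.064488247811133
[2.14, -0.69, -2.06, -0.011, 0.0, 0.001]
[2.14, -0.67, -2.07, -0.011, 0.0, 0.001]
[2.14, -0.65, -2.08, -0.011, 0.0, 0.001]
[2.14, -0.63, -2.08, -0.011, 0.0, 0.001]
[2.14, -0.61, -2.09, -0.011, 0.0, 0.001]
[2.14, -0.59, -2.1, -0.011, 0.0, 0.001]
[2.14, -0.57, -2.1, -0.011, 0.0, 0.001]
[2.14, -0.55, -2.11, -0.011, 0.0, 0.001]
```

Call:
arm_command --pt "2.1 -0.7 -2.1 -0.011 0 0 8.7" --pt "2.1 -0.7 -2.1 -0.011 0 0 8.7" --pt "2.1 -0.65 -2.1 -0.011 0 0 8.7" --pt "2.1 -0.63 -2.1 -0.011 0 0 8.7" --pt "2.1 -0.6 -2.1 -0.011 0 0 8.7" --pt "2.1 -0.6 -2.1 -0.011 0 0 8.7" --pt "2.1 -0.57 -2.1 -0.011 0 0 8.7" --pt "2.1 -0.55 -2.1 -0.011 0 0 7" --pt "0 0 0 0 0 0 6"

```text
time: 2.92
position: [0.4994, -0.1034, 0.1311]
tool_rot: [0.539, -0.459, -0.53, -0.467]
ft_force: [-0.9, 0.2, -0.2]
grip_width: 0.0742
```

Run:
```python
from h import *
o=robot.get_obs(); print(o["position"],o["time"],R.from_quat(o["tool_rot"]).as_matrix())
s=snap("scene"); c=s[0][130:250,150:310]; cv2.imwrite("pics/c2.png",cv2.resize(c,None,fx=4.5,fy=4.5,interpolation=cv2.INTER_CUBIC))
rows([.4915,-.0925,.031],down(np.radians(98.4)),6)
```

```text
[ 0.49939976 -0.10341874  0.13113774] 2.925 [[ 1.82784061e-02 -9.89690401e-01 -1.42052137e-01]
 [ 4.73559671e-04 -1.42067287e-01  9.89856889e-01]
 [-9.99832824e-01 -1.81602764e-02 -2.12808611e-03]]
dist cm 10.160755923817282 turn deg 1.0818241332820477
[1.68, 0.13, 0.19, -0.001, -0.0, 0.003]
[1.68, 0.13, 0.19, -0.001, -0.0, 0.003]
[1.68, 0.12, 0.19, -0.001, -0.0, 0.003]
[1.68, 0.12, 0.19, -0.001, -0.0, 0.003]
[1.68, 0.11, 0.19, -0.001, -0.0, 0.003]
[1.68, 0.11, 0.19, -0.001, -0.0, 0.003]
```

View pics/c2.png

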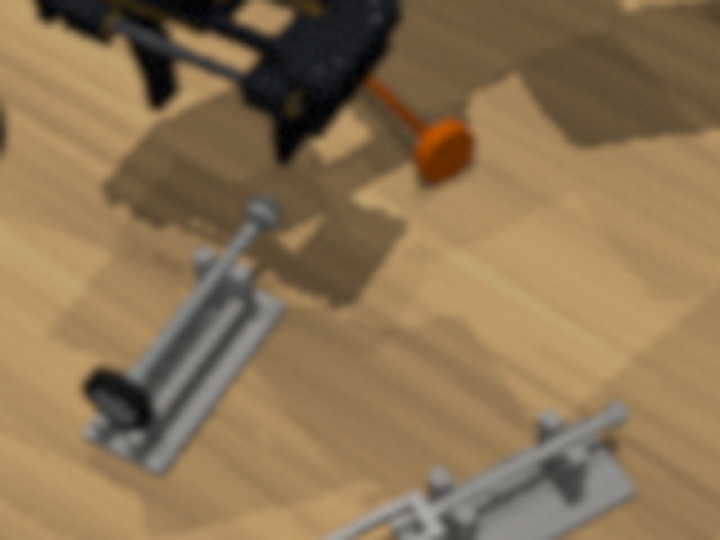

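The crop shows the gripper clear above. The ball is at crop (263,212), about (.492,-.092), and it agrees in both views. I'll descend and close.

Call:
arm_command --pt "1.7 0.13 0.2 0 0 0.003 6" --pt "1.7 0.13 0.2 0 0 0.003 6" --pt "1.7 0.12 0.2 0 0 0.003 6" --pt "1.7 0.12 0.2 0 0 0.003 6" --pt "1.7 0.11 0.2 0 0 0.003 6" --pt "1.5 0.11 0.2 0 0 0.003 6" --pt "0 0 0 0 0 0 6" --grip_force 60

```text
time: 3.85
position: [0.4927, -0.0863, 0.0369]
tool_rot: [0.539, -0.461, -0.532, -0.463]
ft_force: [-0.6, 0.2, 0.5]
grip_width: 0.0599
```

Run:
```python
from h import *
o=robot.get_obs(); print(o["position"],o["time"],o["ft_force"])
s=snap("scene"); c=s[0][130:230,150:280]; cv2.imwrite("pics/c3.png",cv2.resize(c,None,fx=5.5,fy=5.5,interpolation=cv2.INTER_CUBIC))
rows([.4915,-.0925,.031],down(np.radians(98.4)),1)
```

```text
[ 0.49270498 -0.08626471  0.03687243] 3.85 [-0.58991772  0.19358118  0.49315276]
dist cm 0.8913730575272805 turn deg 0.6402608072965137
[0.64, 0.26, -0.56, 0.001, -0.006, 0.009]
```

View pics/c3.png

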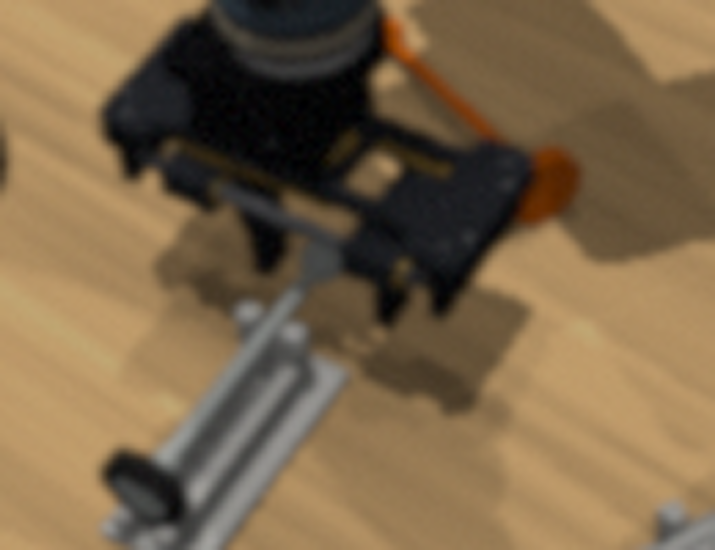

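The ball at (322,262) sits between the open fingertips at (265,255) and (390,305). I'll make the small correction and then close.

Call:
arm_command --pt "0.6 0.25 -0.55 0 -0.006 0.009 6" --pt "0.05 0 0 0 0 0 4" --pt "0 0 0 0 0 0 3" --grip_force 15

```text
time: 4.28
position: [0.4928, -0.0934, 0.0319]
tool_rot: [0.536, -0.462, -0.534, -0.462]
ft_force: [0.4, -0.3, 0.3]
grip_width: 0.0475
```

Call:
arm_command --pt "0 0 0 0 0 0 2" --pt "0 0 0 0 0 0 1.5" --pt "0 0 0 0 0 0 1.5" --pt "0 0 0 0 0 0 1.5"

```text
time: 4.78
position: [0.4929, -0.0936, 0.0322]
tool_rot: [0.536, -0.462, -0.534, -0.462]
ft_force: [0.5, -0.6, -1.1]
grip_width: 0.0206
```

Call:
arm_command --pt "0 0 0 0 0 0 1.5" --pt "0 0 0 0 0 0 1.5" --grip_force 60

```text
time: 5.03
position: [0.4929, -0.0936, 0.0322]
tool_rot: [0.536, -0.462, -0.534, -0.462]
ft_force: [-0.2, -0.7, -0.1]
grip_width: 0.0192
```

Run:
```python
from h import *
o=robot.get_obs(); print(o["position"],o["time"],o["ft_force"],o["moment"],o["grip_width"])
s=snap("scene"); c=s[0][150:200,180:245]; cv2.imwrite("pics/c4.png",cv2.resize(c,None,fx=11,fy=11,interpolation=cv2.INTER_CUBIC))
```

```text
[ 0.49290299 -0.09359337  0.03222397] 5.025 [-0.18097213 -0.70029151 -0.11261104] [-0.01600714 -0.00596706  0.00343512] 0.019215397009725823
```

View pics/c4.png

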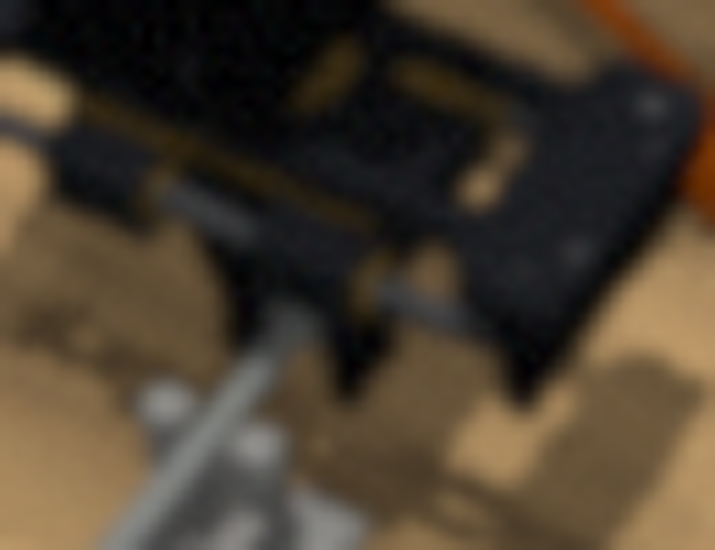

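The fingers are closed on the ball at crop (290,320), and the opening gives with force as soft pads would. I'll lift slowly.

Call:
arm_command --pt "-0.7 0 0 0 0 0 1.5" --pt "-1 0 0 0 0 0 1.5" --pt "-1 0 0 0 0 0 1.5" --pt "-1 0 0 0 0 0 1.5" --pt "-1 0 0 0 0 0 1.5" --pt "-1 0 0 0 0 0 1.5"

```text
time: 5.82
position: [0.4914, -0.0929, 0.0927]
tool_rot: [0.536, -0.462, -0.535, -0.462]
ft_force: [0.4, -0.2, -2.2]
grip_width: 0.019
```

Run:
```python
from h import *
o=robot.get_obs(); print(o["position"],o["time"],o["ft_force"],o["moment"],o["grip_width"])
s=snap("scene"); c=s[0][110:230,140:300]; cv2.imwrite("pics/c5.png",cv2.resize(c,None,fx=4.5,fy=4.5,interpolation=cv2.INTER_CUBIC))
```

```text
[ 0.49137439 -0.09292103  0.0926696 ] 5.825 [ 0.40307048 -0.16920196 -2.2352794 ] [-0.00524361  0.17419751 -0.01943264] 0.018991015191705676
```

View pics/c5.png

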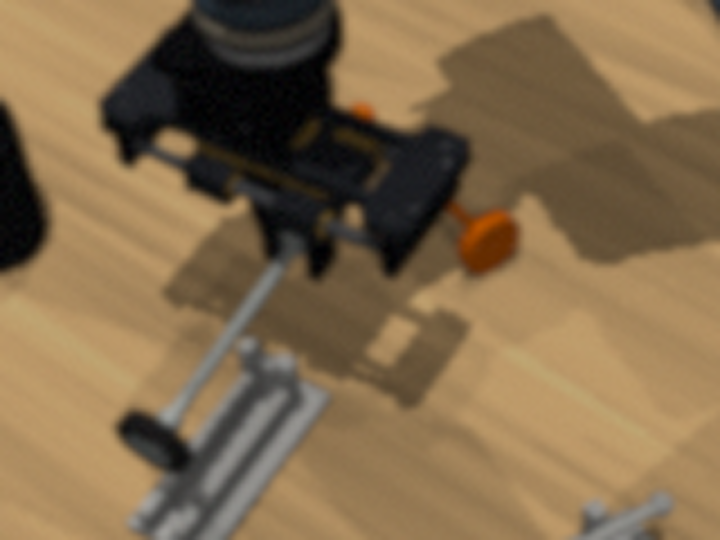

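The picture shows the hammer lifted and drooping a little, with its head clear of the rails. Force is −2.2 N and the moment 0.17 N m, so it hangs on the grip. I'll lift higher, then ease.

Call:
arm_command --pt "-1.5 0 0 0 0 0 1.5" --pt "-2 0 0 0 0 0 1.5" --pt "-2.5 0 0 0 0 0 1.5" --pt "-2.5 0 0 0 0 0 1.5" --pt "-2.5 0 0 0 0 0 1.5" --pt "-2.5 0 0 0 0 0 1.5" --pt "-2.5 0 0 0 0 0 1.5" --pt "-1.5 0 0 0 0 0 1.5" --pt "0 0 0 0 0 0 1.5" --pt "0 0 0 0 0 0 1.5"

```text
time: 7.12
position: [0.4885, -0.0918, 0.2745]
tool_rot: [-0.535, 0.462, 0.536, 0.461]
ft_force: [-0.8, -0.4, -1.6]
grip_width: 0.0191
```

Call:
arm_command --pt "0 0 0 0 0 0 1.5" --pt "0 0 0 0 0 0 1.5" --pt "0 0 0 0 0 0 1.5" --pt "0 0 0 0 0 0 1.5" --pt "0 0 0 0 0 0 1.5" --pt "0 0 0 0 0 0 1.5" --pt "0 0 0 0 0 0 1.5" --pt "0 0 0 0 0 0 1.5" --pt "0 0 0 0 0 0 1.5" --pt "0 0 0 0 0 0 1.5" --pt "0 0 0 0 0 0 1.5" --pt "0 0 0 0 0 0 1.5" --grip_force 8

```text
time: 8.62
position: [0.4877, -0.0914, 0.2722]
tool_rot: [-0.533, 0.463, 0.537, 0.461]
ft_force: [-0.2, -0.2, -1.8]
grip_width: 0.0208
```

Run:
```python
from h import *
o=robot.get_obs(); print(o["position"],o["time"],o["ft_force"],o["moment"],o["grip_width"])
s=snap("scene"); c=s[0][60:220,140:340]; cv2.imwrite("pics/c6.png",cv2.resize(c,None,fx=3.7,fy=3.7,interpolation=cv2.INTER_CUBIC))
```

```text
[ 0.48771221 -0.09136366  0.27222346] 8.625 [-0.20491713 -0.15772004 -1.83097122] [ 0.04829155 -0.10726453 -0.02800629] 0.02084996702820108
```

View pics/c6.png

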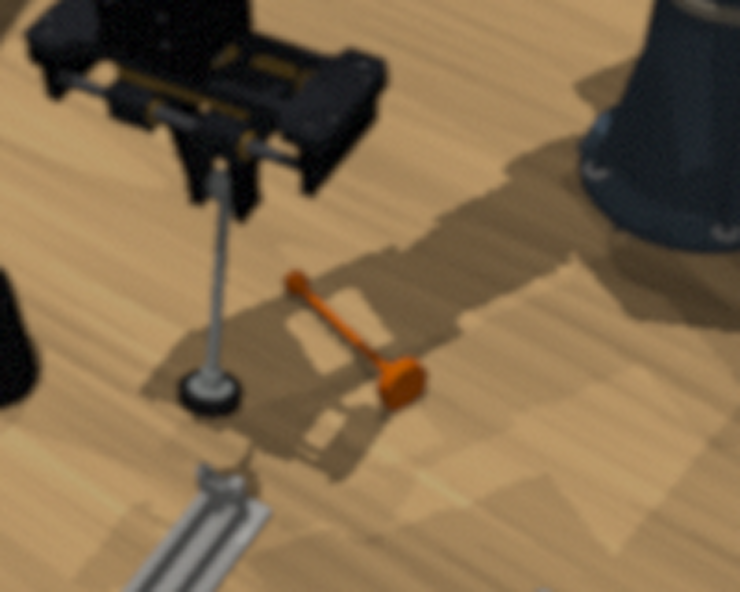

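The hammer now hangs about vertical, with the ball at (218,180) and the disc at (210,392). It may still be swinging, so I'll let it settle and measure.

Call:
arm_command --pt "0 0 0 0 0 0 1.5" --pt "0 0 0 0 0 0 1.5" --pt "0 0 0 0 0 0 1.5" --pt "0 0 0 0 0 0 1.5" --pt "0 0 0 0 0 0 1.5" --pt "0 0 0 0 0 0 1.5" --pt "0 0 0 0 0 0 1.5" --pt "0 0 0 0 0 0 1.5" --grip_force 7

```text
time: 9.68
position: [0.4877, -0.0914, 0.2723]
tool_rot: [-0.533, 0.463, 0.537, 0.461]
ft_force: [-0.6, 0.1, -1.3]
grip_width: 0.0215
```

```bash
cat >> h.py <<'E'
def stick(s,lo,hi,g):
    P=cloud(s); z=P[...,2]; m=(s[1]>0)&(z>lo)&(z<hi)&(np.hypot(P[...,0]-g[0],P[...,1]-g[1])<.05); return m,P
E
python3 - <<'E'
from h import *
for k in range(3):
    o=robot.get_obs(); p=o["position"]; print(p,o["moment"],o["grip_width"])
    s=snap("scene"); m,P=stick(s,p[2]+.019-.135,p[2]-.012,p); Q=P[m]
    A=np.c_[Q[:,2],np.ones(len(Q))]; 
    fx,fy=[np.polyfit(Q[:,2],Q[:,i],1) for i in(0,1)]; print("n",len(Q),"slope dx/dz,dy/dz",fx[0],fy[0],"at ball",np.polyval(fx,p[2]+.019),np.polyval(fy,p[2]+.019))
    m,P=stick(s,p[2]+.019-.16,p[2]+.019-.137,p);m&=s[0].max(-1)<255; Q=P[m]; v,u=np.nonzero(m); print("disc",len(Q),np.median(Q,0),u.mean(),v.mean(),(Q.min(0)+Q.max(0))/2)
E
```

```text
[ 0.48770091 -0.09140356  0.27231161] [ 0.00816499  0.04497115 -0.01227889] 0.021456700466809586
n 101 slope dx/dz,dy/dz 0.03512101159072557 0.00377231447773854 at ball 0.4888106652602629 -0.08841823105442399
disc 203 [ 0.48627569 -0.08625775  0.13996543] 208.27093596059115 153.88669950738915 [ 0.48237715 -0.09012085  0.14281952]
[ 0.48773237 -0.09138444  0.27230656] [ 0.00722526 -0.00157797  0.02216913] 0.020911997381704916
n 108 slope dx/dz,dy/dz -0.0027121570314299877 -0.000664838725030841 at ball 0.48823614025242557 -0.08849437290812055
disc 200 [ 0.49170599 -0.08569025  0.14000072] 207.17 155.205 [ 0.48599491 -0.08950059  0.14275759]
[ 0.48781438 -0.09139718  0.27231852] [ 0.01954524 -0.03639267  0.01067828] 0.021187965822066047
n 107 slope dx/dz,dy/dz -0.039042571507415774 -0.010493913117267533 at ball 0.48786117584890565 -0.08910060214217415
disc 200 [ 0.49688046 -0.08455787  0.14008827] 206.01 156.665 [ 0.4923719  -0.08934066  0.14264627]
```

It is within a few degrees of vertical but still swinging. I'll firm the grip a little to damp it.

Call:
arm_command --pt "0 0 0 0 0 0 1.5" --pt "0 0 0 0 0 0 1.5" --pt "0 0 0 0 0 0 1.5" --pt "0 0 0 0 0 0 1.5" --pt "0 0 0 0 0 0 1.5" --pt "0 0 0 0 0 0 1.5" --pt "0 0 0 0 0 0 1.5" --pt "0 0 0 0 0 0 1.5" --pt "0 0 0 0 0 0 1.5" --pt "0 0 0 0 0 0 1.5" --pt "0 0 0 0 0 0 1.5" --pt "0 0 0 0 0 0 1.5" --grip_force 7

```text
time: 11.32
position: [0.4879, -0.0914, 0.2724]
tool_rot: [-0.534, 0.463, 0.537, 0.461]
ft_force: [0.3, -0.0, -1.7]
grip_width: 0.0212
```

Call:
arm_command --pt "0 0 0 0 0 0 1.5" --pt "0 0 0 0 0 0 1.5" --pt "0 0 0 0 0 0 1.5" --pt "0 0 0 0 0 0 1.5" --pt "0 0 0 0 0 0 1.5" --pt "0 0 0 0 0 0 1.5" --pt "0 0 0 0 0 0 1.5" --pt "0 0 0 0 0 0 1.5" --pt "0 0 0 0 0 0 1.5" --pt "0 0 0 0 0 0 1.5" --pt "0 0 0 0 0 0 1.5" --pt "0 0 0 0 0 0 1.5"

```text
time: 12.82
position: [0.4879, -0.0914, 0.2723]
tool_rot: [-0.534, 0.463, 0.537, 0.461]
ft_force: [0.1, -0.3, -2.0]
grip_width: 0.0214
```

```bash
cat >> h.py <<'E'
def lean(n=1):
  for k in range(n):
    o=robot.get_obs(); p=o["position"]; s=snap("scene"); m,P=stick(s,p[2]+.019-.135,p[2]-.012,p); Q=P[m]
    f=[np.polyfit(Q[:,2],Q[:,i],1) for i in(0,1)]
    print(o["time"],p,"lean deg x,y",np.degrees([f[0][0],f[1][0]]).round(2),"ball",[np.polyval(a,p[2]+.019).round(4) for a in f],"head",[np.polyval(a,p[2]+.019-.155).round(4) for a in f],o["grip_width"])
E
python3 - <<'E'
from h import *
lean(4)
E
```

```text
12.825 [ 0.48791311 -0.0914169   0.27234898] lean deg x,y [-0.62 -0.31] ball [np.float64(0.4887), np.float64(-0.0889)] head [np.float64(0.4904), np.float64(-0.088)] 0.021380532199203686
12.875 [ 0.48792407 -0.09143373  0.27235826] lean deg x,y [-0.52 -0.32] ball [np.float64(0.4885), np.float64(-0.0889)] head [np.float64(0.4899), np.float64(-0.0881)] 0.021242015563192926
12.925 [ 0.48789503 -0.09143181  0.27234514] lean deg x,y [-0.31 -0.26] ball [np.float64(0.4884), np.float64(-0.0889)] head [np.float64(0.4892), np.float64(-0.0882)] 0.02107636164905806
12.975 [ 0.48790326 -0.09141953  0.27237257] lean deg x,y [ 0.12 -0.29] ball [np.float64(0.4887), np.float64(-0.089)] head [np.float64(0.4884), np.float64(-0.0882)] 0.021061613196078348
```

Lean is under 0.7°. Clamp.

Call:
arm_command --pt "0 0 0 0 0 0 1.5" --pt "0 0 0 0 0 0 1.5" --pt "0 0 0 0 0 0 1.5" --pt "0 0 0 0 0 0 1.5" --grip_force 60

```text
time: 13.52
position: [0.4879, -0.0914, 0.2723]
tool_rot: [-0.534, 0.463, 0.537, 0.461]
ft_force: [-0.3, 0.7, -0.9]
grip_width: 0.0194
```

Run:
```python
from h import *
lean(2)
rows([.577,.307,.27],down(np.radians(98.4)),16)
```

```text
13.525 [ 0.4878918  -0.09139289  0.27234024] lean deg x,y [-0.44 -0.26] ball [np.float64(0.4886), np.float64(-0.089)] head [np.float64(0.4898), np.float64(-0.0883)] 0.019389073891515264
13.575 [ 0.48788493 -0.09140667  0.27234978] lean deg x,y [-0.34 -0.11] ball [np.float64(0.4887), np.float64(-0.0888)] head [np.float64(0.4896), np.float64(-0.0885)] 0.019103693546964288
dist cm 40.82601834735408 turn deg 0.3063256781761302
[0.02, -0.92, 2.38, 0.0, 0.0, -0.0]
[0.02, -0.92, 2.38, 0.0, 0.0, -0.0]
[0.02, -0.92, 2.38, 0.0, 0.0, -0.0]
[0.02, -0.92, 2.38, 0.0, 0.0, -0.0]
[0.02, -0.92, 2.38, 0.0, 0.0, -0.0]
[0.02, -0.92, 2.38, 0.0, 0.0, -0.0]
[0.02, -0.92, 2.38, 0.0, 0.0, -0.0]
[0.02, -0.92, 2.38, 0.0, 0.0, -0.0]
[0.02, -0.92, 2.38, 0.0, 0.0, -0.0]
[0.02, -0.92, 2.38, 0.0, 0.0, -0.0]
[0.02, -0.91, 2.38, 0.0, 0.0, -0.0]
[0.02, -0.91, 2.38, 0.0, 0.0, -0.0]
[0.02, -0.91, 2.38, 0.0, 0.0, -0.0]
[0.02, -0.91, 2.38, 0.0, 0.0, -0.0]
[0.01, -0.91, 2.38, 0.0, 0.0, -0.0]
[0.01, -0.91, 2.38, 0.0, 0.0, -0.0]
```

Call:
arm_command --pt "0 -0.3 0.8 0 0 0 1.5" --pt "0 -0.6 1.6 0 0 0 1.5" --pt "0 -0.9 2.4 0 0 0 1.5" --pt "0 -1.2 3.1 0 0 0 1.5" --pt "0 -1.2 3.1 0 0 0 1.5" --pt "0 -1.2 3.1 0 0 0 1.5" --pt "0 -1.2 3.1 0 0 0 1.5" --pt "0 -1.2 3.1 0 0 0 1.5" --pt "0 -1.2 3.1 0 0 0 1.5" --pt "0 -1.2 3.1 0 0 0 1.5" --pt "0 -1.2 3.1 0 0 0 1.5" --pt "0 -1.2 3.1 0 0 0 1.5"

```text
time: 15.12
position: [0.5639, 0.2734, 0.2728]
tool_rot: [-0.533, 0.461, 0.539, 0.461]
ft_force: [0.5, 0.1, -3.0]
grip_width: 0.0193
```

Call:
arm_command --pt "0 -0.8 2.1 0 0 0 1.5" --pt "0 -0.4 1.0 0 0 0 1.5" --pt "0 0 0 0 0 0 1.5" --pt "0 0 0 0 0 0 1.5"

```text
time: 15.62
position: [0.5687, 0.3119, 0.2717]
tool_rot: [-0.534, 0.46, 0.541, 0.459]
ft_force: [-0.2, -0.2, -1.3]
grip_width: 0.0192
```

Run:
```python
from h import *
lean(3)
rows([.577,.307,.18],down(np.radians(98.4)),5)
```

```text
15.625 [0.5686535  0.31189049 0.27170112] lean deg x,y [-0.41 -0.47] ball [np.float64(0.5701), np.float64(0.3128)] head [np.float64(0.5712), np.float64(0.314)] 0.01920072519996721
15.675 [0.56872299 0.31176854 0.2717262 ] lean deg x,y [-0.3  -0.48] ball [np.float64(0.5703), np.float64(0.3126)] head [np.float64(0.5711), np.float64(0.3139)] 0.019390543026968625
15.725 [0.56889794 0.31159595 0.27185176] lean deg x,y [-0.49 -0.56] ball [np.float64(0.5703), np.float64(0.3123)] head [np.float64(0.5716), np.float64(0.3139)] 0.019366272415616958
dist cm 9.238877171466427 turn deg 0.7306523730250759
[1.84, -0.16, -0.13, 0.002, 0.001, -0.001]
[1.84, -0.15, -0.12, 0.002, 0.001, -0.001]
[1.84, -0.15, -0.12, 0.002, 0.001, -0.001]
[1.84, -0.15, -0.12, 0.002, 0.001, -0.001]
[1.84, -0.15, -0.12, 0.002, 0.001, -0.001]
```

Call:
arm_command --pt "0 -0.55 -0.6 0.004 0.004 0 1.5" --pt "1.2 0 0 0 0 0 1.5" --pt "1.6 0 0 0 0 0 1.5" --pt "1.3 0 0 0 0 0 1.5" --pt "0 0 0 0 0 0 1.5" --pt "0 0 0 0 0 0 1.5"

```text
time: 16.52
position: [0.5752, 0.3042, 0.2267]
tool_rot: [-0.533, 0.464, 0.538, 0.46]
ft_force: [-0.5, 0.5, -2.1]
grip_width: 0.0189
```

Run:
```python
from h import *
lean(2)
s=snap("scene"); c=s[0][210:330,250:410]; cv2.imwrite("pics/c7.png",cv2.resize(c,None,fx=4.5,fy=4.5,interpolation=cv2.INTER_CUBIC))
```

```text
16.525 [0.57524094 0.30415445 0.2267043 ] lean deg x,y [-0.55 -0.29] ball [np.float64(0.5767), np.float64(0.3051)] head [np.float64(0.5781), np.float64(0.3059)] 0.018910245016746315
16.575 [0.57509745 0.30413024 0.22666009] lean deg x,y [-0.1 -0.2] ball [np.float64(0.5768), np.float64(0.3051)] head [np.float64(0.5771), np.float64(0.3057)] 0.01910756804993562
```

View pics/c7.png

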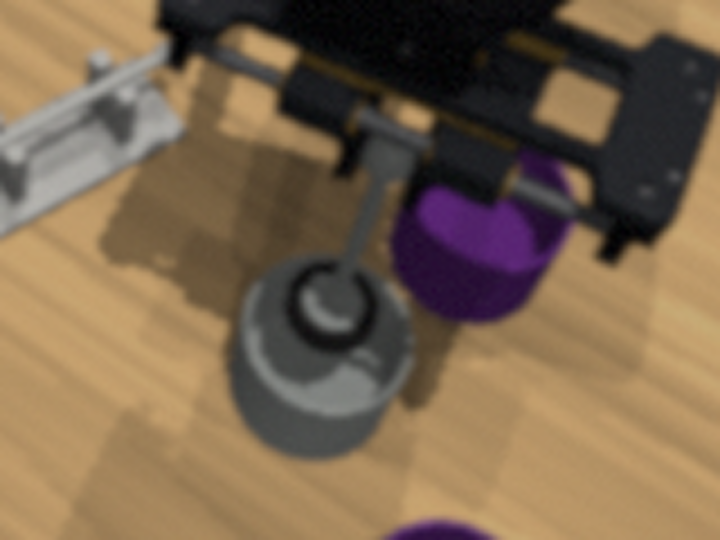

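The crop shows the head at (332,305) over the cup's mouth at (325,335). The numbers give under 2 mm of offset against 16 mm of slack, so I'll lower.

Call:
arm_command --pt "0.8 0 0.1 0 0 0 1.5" --pt "1.3 0 0 0 0 0 1.5" --pt "1.3 0 0 0 0 0 1.5" --pt "1.3 0 0 0 0 0 1.5" --pt "1.3 0 0 0 0 0 1.5" --pt "1 0 0 0 0 0 1.5" --pt "0 0 0 0 0 0 1.5" --pt "0 0 0 0 0 0 1.5"

```text
time: 17.68
position: [0.5745, 0.3054, 0.1519]
tool_rot: [-0.533, 0.464, 0.538, 0.46]
ft_force: [-0.8, 0.3, -1.5]
grip_width: 0.019
```

Call:
arm_command --pt "0.4 0 0 0 0 0 1.5" --pt "0.3 0 0 0 0 0 1.5" --pt "0 0 0 0 0 0 1.5"

```text
time: 18.05
position: [0.5783, 0.3065, 0.1504]
tool_rot: [-0.535, 0.46, 0.536, 0.463]
ft_force: [-0.6, -0.6, -1.8]
grip_width: 0.0195
```

Call:
arm_command --pt "0.15 0 0 0 0 0 1.5" --pt "0 0 0 0 0 0 1.5"

```text
time: 18.3
position: [0.579, 0.3067, 0.1497]
tool_rot: [-0.536, 0.46, 0.536, 0.464]
ft_force: [0.6, -0.0, -0.6]
grip_width: 0.0195
```

Run:
```python
from h import *
o=robot.get_obs(); print(o["q"],o["ft_force"],o["moment"],R.from_quat(o["tool_rot"]).as_matrix().round(3))
lean(2)
s=snap("scene"); c=s[0][230:320,270:390]; cv2.imwrite("pics/c8.png",cv2.resize(c,None,fx=6,fy=6,interpolation=cv2.INTER_CUBIC))
```

```text
[ 0.31549951  0.64833065  1.42196705  0.00339377  1.06683268 -1.40513883] [ 0.62713317 -0.02620301 -0.64520019] [-0.00156103 -0.01693916  0.04979426] [[ 0.003 -0.989 -0.148]
 [ 0.004 -0.148  0.989]
 [-1.    -0.004  0.004]]
18.3 [0.57903071 0.30671501 0.14965406] lean deg x,y [3.1  0.84] ball [np.float64(0.5886), np.float64(0.3112)] head [np.float64(0.5802), np.float64(0.3089)] 0.019549133129974968
18.35 [0.57896403 0.30668208 0.1496057 ] lean deg x,y [6.4  0.84] ball [np.float64(0.5944), np.float64(0.3112)] head [np.float64(0.577), np.float64(0.3089)] 0.019287178329686804
```

View pics/c8.png

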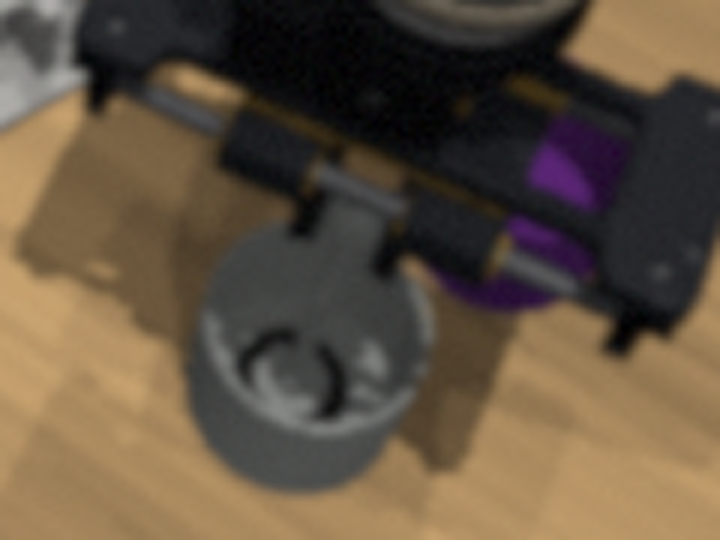

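Run:
```python
from h import *
s=snap("scene"); P=cloud(s); o=robot.get_obs(); print(o["position"],o["ft_force"],o["joint_torque"])
for c in [(265,345),(250,375),(335,385),(325,405),(270,385),(370,350),(375,365),(300,350),(310,320),(320,280),(330,240)]:
    u,v=c[0]/6+270,c[1]/6+230; print(c,P[int(round(v)),int(round(u))].round(4),s[0][int(round(v)),int(round(u))])
t=snap("top"); cv2.imwrite("pics/t.png",t[0])
```

```text
[0.57902299 0.30672684 0.14961472] [-0.53306132  0.73196409  0.72049307] [ 1.31614208e-01 -4.70249498e+01 -1.56352097e+01  4.08924103e-02
  1.30224433e-01  1.97419206e-03]
(265, 345) [0.5759 0.2938 0.0178] [51 51 50]
(250, 375) [0.5867 0.295  0.0174] [91 94 91]
(335, 385) [0.5722 0.323  0.0187] [23 21 21]
(325, 405) [0.5822 0.324  0.0166] [25 26 27]
(270, 385) [0.5868 0.303  0.0177] [115 118 116]
(370, 350) [0.5468 0.3262 0.0082] [106 109 107]
(375, 365) [0.5515 0.3296 0.0045] [114 117 115]
(300, 350) [0.5822 0.3076 0.0513] [62 64 62]
(310, 320) [0.5833 0.3078 0.082 ] [65 66 65]
(320, 280) [0.5815 0.3049 0.1063] [63 66 65]
(330, 240) [0.542  0.2954 0.0584] [65 67 64]
```

The disc's top face reads z ≈ 0.0177 on all sides, so the 12 mm disc's underside is at about 0.006, level on the cup's floor. The wrist force has gone from −1.8 to about 0 N, so the hammer's weight is off the grip. I'll release.

Call:
arm_command --pt "0 0 0 0 0 0 1.5" --pt "0 0 0 0 0 0 1.5" --pt "0 0 0 0 0 0 2.2" --pt "0 0 0 0 0 0 2.5" --pt "0 0 0 0 0 0 3" --pt "0 0 0 0 0 0 4" --pt "0 0 0 0 0 0 5" --pt "0 0 0 0 0 0 5" --grip_force 10

```text
time: 19.55
position: [0.5783, 0.3066, 0.1489]
tool_rot: [-0.535, 0.46, 0.536, 0.463]
ft_force: [0.6, -0.4, -0.0]
grip_width: 0.0477
```

Call:
arm_command --pt "-1 0 0 0 0 0 5" --pt "-2 0 0 0 0 0 5" --pt "-3 0 0 0 0 0 5" --pt "-3 0 0 0 0 0 5" --pt "-3 0 0 0 0 0 5" --pt "-2 0 0 0 0 0 5" --pt "0 0 0 0 0 0 5" --pt "0 0 0 0 0 0 5" --pt "0 0 0 0 0 0 5" --pt "0 0 0 0 0 0 5"

```text
time: 20.8
position: [0.5771, 0.3058, 0.2951]
tool_rot: [-0.535, 0.461, 0.536, 0.463]
ft_force: [-0.1, 0.1, 0.0]
grip_width: 0.0499
```

Run:
```python
from h import *
o=robot.get_obs(); print(o["time"],o["position"],o["ft_force"],o["grip_width"])
s=snap("scene"); cv2.imwrite("pics/fin.png",cv2.resize(s[0],(768,576),interpolation=cv2.INTER_CUBIC))
P=cloud(s); m=(s[1]>0)&(P[...,2]>.08)&(P[...,2]<.18)&(np.hypot(P[...,0]-.579,P[...,1]-.307)<.03); Q=P[m]
print(len(Q),Q[:,2].max(),[np.degrees(np.polyfit(Q[:,2],Q[:,i],1)[0]) for i in(0,1)])
```

```text
20.8 [0.57714813 0.30579376 0.29507626] [-0.12115796  0.11843769  0.00519653] 0.049899579024305654
155 0.17377765155495994 [np.float64(-0.4056388332695152), np.float64(-0.08736670373430536)]
```

View pics/fin.png

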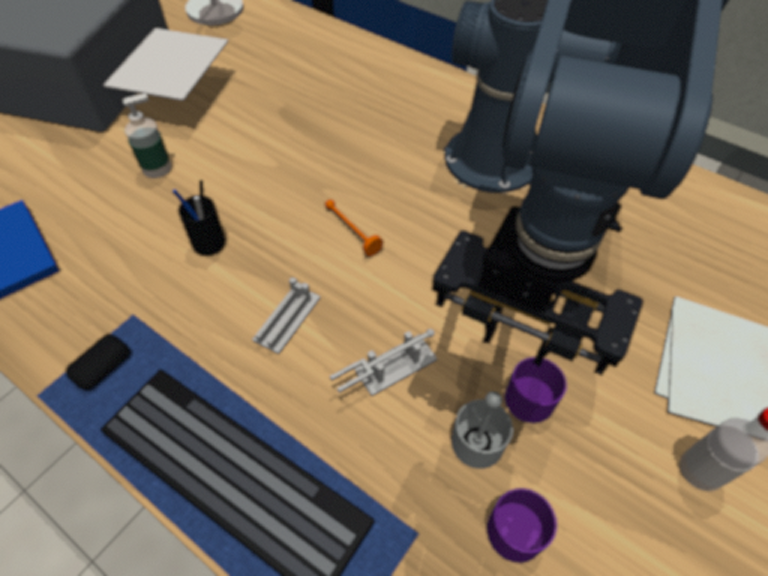

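The hammer stands upright in the cup, with the disc at (480,437) and the ball at (493,400). Lean is under 0.5° and the ball's top is at 0.174 m (0.172 expected). The arm is clear and everything else is where it was.

```bash
python3 -c "
from h import *
print(workorder.hand_in())"
```

```text
the job is handed in; nothing more can be done
None
```

The reflex hammer is standing upright in the steel cup, and I handed the job in at about 21 s of the 61 s allowed.

I gripped it by the ball at 60 N and lifted it clear of the rest; it drooped a little, as expected below 70 N. I eased to 7–8 N until it hung straight down, clamped it again at 60 N within about 0.5° of vertical, and lowered it into the cup. I let go only once the head was down on the cup's floor.

**Last checks**
- **Head on the floor:** before release, the disc's underside measured about 6 mm above the desk, level all round, and the wrist force had dropped to about 0 N.
- **Standing upright:** after I backed away, the lean was under 0.5° and the ball's top was at 174 mm, against 172 mm expected.
- **Everything else:** in the last picture the fork, pen pot, bottles and look-alikes look unmoved.

**Readings that disagreed**
- **Touchdown height:** the head touched down with the tool about 7 mm higher than the grip geometry predicted, so the ball probably sat lower between the pads than I assumed.
- **Lean near the cup:** the lean readings taken inside the cup before release (3–6°) looked wrong, probably because the cup's rim was in the measurement. I relied on the disc height instead.

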